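Seat the vent insert in the test nest and snap the toggle clamp shut

ROBOT

A 6-joint arm with a two-finger parallel gripper is mounted at the origin on the work surface. World frame = base frame: x ahead of the robot, y to its left, z up, the work surface at z = 0. Lengths are in m, angles in rad, forces in N, time in s.
With the tool pointing down it reaches from about 0.325 to 0.775 m from the base axis. Payload 5.5 kg.
Tool frame: the origin (TCP) lies on the centre line of the jaws, within the pads' length; the fingertips stand 8 mm ahead of it and the grasp point (between the pads) lies 11 mm behind it (finger_overhang is the distance from the TCP to the fingertips, in m); z points along the fingers, y is the direction in which the jaws open and shut (so a half turn about z gives the same grasp; the last joint's range is limited). The gripper opens to 85 mm and grips with 20 to 120 N. Pads are 22 mm wide; open, the fingers measure 114 mm over their backs; the gripper's body (76 mm by 85 mm) begins 54 mm behind the grasp point. The pads swing forward as they close: fully open they stand 13 mm farther back than shut.
Start: joints at [1.285, 0.091, 1.231, -0, 1.82, -0.057], TCP at [0.136, 0.584, 0.239] pointing down, gripper open.
Joint ranges: [-2.87, 2.87], [-0.86, 2.18], [0.17, 2.46], [-1.51, 4.65], [0.06, 2.69], [-2.65, 2.65]. Speed limits (rad/s): [2.57, 2.57, 3.01, 3.14, 3.14, 3.14].

INTERFACE

Orientations are given as a unit quaternion [x, y, z, w].
In Python, from station import read_state, camera, camera_model, job_done, spot_in, finger_overhang gives the robot as it stands. The module is installed in compiled form; this text tells all that it offers.
- The arm moves only by the shell command python3 -m jog 'ROWS'. ROWS is JSON, a list of rows, each an object with "rotation": the turn, a rotation vector about the tool's x, y, z in rad, a list of three; "dp": the shift along the tool's x, y, z in m, a list of three; "hand": the closure, from 0 (fully open) to 1 (shut). A call has 1 to 5 rows; each row shifts and turns the commanded pose from where the row before left it, along the tool's axes as they then stand; what a row does not reach is not made up. A row lasts 1/8 s, in which the tool goes at most 62.5 mm and 10.7 degrees, less where a joint would pass 70% of its speed; a pose out of reach is approached as far as the arm can. A call is refused whole if a number of a shift passes 0.0625 or a number of a turn 0.188, either way. A call with a gripper value outside its range is refused whole. The fingers move at their own pace and stop on an object; the grip force is fixed at half the most. Time passes only in rows, so rows that do not move let the fingers close. It gives the time, the measured TCP pose, the force and the opening at its end, in the units of the state.
- read_state(): the state, without advancing time (a new reading comes with each control period).
- camera(name): name is "side" or "top"; returns the picture (384x512x3 uint8, blue, green, red); there is no depth.
- camera_model(name): a dict with "K" (3x3 intrinsics, pixels), "eye" and "orientation" of the camera in the world. Camera axes: x right, y down, z forward; pixel columns grow to the right and rows downward; lengths in m; the calibration is good to about 2 mm. A picture is of the moment at which its call begins. camera_model takes no time and is no camera call.
- job_done(): hands the job in, once; it reports no verdict.
Trained networks look in the newest picture that a camera, given by its name, has taken for a name from the list of things; names that differ only in an ending like _2 or _b are one class to them, and where a whole thing is asked for, a point or a joint stands for the part that bears it (a point fixed in the world has none). Each returns a list of dicts, best first, with "conf" (0 to 1); they miss things now and then, are a little off and sometimes report something else, mostly with a low value. They report only what shows in the picture. A call takes as long as a camera call. They do not tell look-alikes from the thing itself.
- spot_in(label, camera): "extent" ([left, top, width, height] as shares, 0 to 1, of the picture: columns of its width, rows of its height, round what is visible of it).
The state is a dict: "t": time; "joint_positions": joint angles; "qd": joint speeds; "effort": joint torques, N m; "ee_pos": TCP position; "tool_rot": TCP orientation; "ft_force": force on the tool from outside, world axes, zero at the start; "torque": the same for the moment, N m; "grip_width": finger opening in m.
Only numpy, scipy, OpenCV 4.12 (cv2) and the standard library are available. Lean on these libraries where they do the work, as an engineer would, in place of code of your own. Each camera call takes 0.05 s, during which the arm holds its last target.

TASK

The round vent insert stands on the nest plate, short of its place. With the fingertips alone, push it along the plate between the rails until it is fully home against the two stop pins, and then push the toggle clamp's lever over past centre, towards the vent, so that it snaps and its pad presses down on the vent. Nothing is picked up, the vent stays flat on the plate, and everything else on the bench is left where it is.

Things in the scene. Friction and masses are not known exactly. Their poses are not given: they have to be found in the camera images.
- nest_home (a point): where the centre of the vent's underside belongs: a point on the top face of the nest plate, 15 mm above the bench. x axis: the direction in which the vent is pushed, towards the clamp; z up. Two steel stop pins (16 mm across, 24 mm high) stand at x = 38, y = +-26 mm; two black guide rails, 12 mm high, run from x = -140 to 10 mm, inner faces at y = +-40.5 mm
- vent: round vent insert to be seated: black ring with metal vanes and hub, 76 mm across, 36 mm high, about 0.16 kg, loose. Starts on the nest plate between the rails, 45 to 85 mm short of home, and slides easily (1 to 2 N). Origin: centre of its underside. The clamp's pad comes down on its hub (26 mm across, level with the rim)
- clamp (a joint): toggle clamp angle (rad). 0: open, pad arm up, lever leaning 0.8 rad from upright away from the vent (nest +x). Grows as the lever is pushed towards the vent; about 1.1: shut, pad on the vent, lever leaning 0.3 rad towards it; 1.2: stop, only with nothing under the pad. A spring drives it away from centre (0.55) both ways: 3 to 4 N at the lever's tip to start, past centre it snaps over by itself
- lever_tip (a point): free end of the clamp lever, on its centre line, 100 mm from the pivot; the upper half of the lever is a black rubber grip 18 mm thick with a round end reaching 9 mm beyond this point. It moves with the lever: about 122 mm above the plate when open, 148 mm when shut
- clamp_pad: black rubber swivel pad (gives +-0.15 rad), 18 mm across, under the end of the clamp's arm, 75 mm from the pivot on the vent's side; turns with the lever. Origin: on the arm's centre line; the pad's pressing face lies 16 mm below it when shut
- nest: the fixed nest. Origin on the bench, 15 mm under the home point, same axes. Aluminium plate 15 mm thick, 130 mm wide, from x = -160 to 130 mm. The clamp's pivot (a level axis along y) is at x = 75 mm, z = 67 mm, between two steel cheeks of its pedestal (36 mm wide, x = 61 to 95 mm, top at z = 77 mm)
- spare_vent: a second, identical vent insert standing on the bench beside the nest; not to be touched. Origin: centre of its underside
- gauge_ring: steel ring gauge, 64 mm across, 14 mm high, beside the nest; leave alone. Origin: centre of its underside
- driver: screwdriver, 190 mm long, lying beside the nest; leave alone. Origin under its middle, x along it to the blade
- screw_cup: small grey bowl, 64 mm across, 35 mm high, beside the nest; leave alone. Origin: centre of its underside
- oil_jar: white jar with black cap, 54 mm across, 70 mm high, on the left of the bench; leave alone. Origin: centre of its underside
- label_roll: roll of paper labels, 90 mm across, 45 mm high, on the left of the bench; leave alone. Origin: centre of its underside
- scanner: hand scanner, about 170 x 50 x 30 mm, lying on the right of the bench; leave alone. Origin: under its middle
Mind the look-alikes: they are no part of the job. What is shaped like the vent but brown or turquoise is not meant.

How it is judged:
On the way, in this order (a step that is already met when the one before it is completed fails the run):
1. the vent is home in the nest (within 4 mm) while the clamp is still open (horizontal distance between vent and nest_home below 0.004 m and value of joint clamp below 0.3 rad), for 0.2 s.
2. the clamp has snapped shut with its pad on the vent (horizontal distance between vent and nest_home below 0.004 m and value of joint clamp above 1 rad and contact force between clamp_pad and vent above 1 N), for 0.2 s.
At the end, for the whole second after the job is handed in: the vent is within 4 mm of home, flat and at rest, and the clamp is shut (joint 1.0 to 1.16 rad) with its pad pressing on the vent with more than 1 N (all of step 2 and value of joint clamp below 1.16 rad and angle between vent's own z axis and vertical below 0.06 rad and linear speed of vent below 0.01 m/s); the robot touches nothing.
It fails at once if the vent is lifted more than 8 mm off the plate (z of vent in the frame of nest_home above 0.008 m).
It fails at once if the vent is tipped by more than 0.25 rad (angle between vent's own z axis and vertical above 0.25 rad).
It fails at once if another loose thing on the bench is moved more than 15 mm (distance of any of spare_vent, gauge_ring, driver, screw_cup, oil_jar, label_roll, scanner from where it was at the start of the episode above 0.015 m).
It also fails if it takes over 51 s, if anything falls off the work surface, if the arm or the gripper's body presses on something with over 40 N, if the wrist force passes 120 N, or if a joint passes its speed limit or range.

## Working session

There is one attempt and no reset: what is moved stays moved. The work goes in short steps, Python scripts to look and compute and a shell command to move; the robot and the scene stay as the last step left them, time stands still between calls to the robot, and variables do not carry over. Pictures are saved under pics/ and viewed, and the job is handed in when it is done.

```bash
mkdir -p pics; cat > h.py <<'E'
import numpy as np,cv2
from scipy.spatial.transform import Rotation as R
from station import *
def snap(n,f):
    im=camera(n); cv2.imwrite('pics/'+f,im); return im
def cam(n):
    m=camera_model(n); K=np.array(m['K']); o=m['orientation']
    o=np.array(o); r=o if o.shape==(3,3) else R.from_quat(o).as_matrix()
    return K,np.array(m['eye']),r
def ray(n,u,v,z):
    K,e,r=cam(n); d=r@np.linalg.inv(K)@[u,v,1]; return e+d*(z-e[2])/d[2]
def proj(n,p):
    K,e,r=cam(n); q=K@(r.T@(np.array(p)-e)); return q[:2]/q[2]
E
python3 - <<'E'
from h import *
snap('side','s0.png');snap('top','t0.png')
for n in('side','top'):print(camera_model(n))
print(read_state(),finger_overhang)
E
```

```text
{'K': array([[434.27455901,   0.        , 250.80239417],
       [  0.        , 434.27455901, 189.55197583],
       [  0.        ,   0.        ,   1.        ]]), 'eye': array([ 0.05913967, -0.62008872,  1.10644232]), 'orientation': array([ 0.89618687, -0.30408337,  0.10817164, -0.30443604])}
{'K': array([[402.36473933,   0.        , 252.57690574],
       [  0.        , 402.36473933, 193.80250013],
       [  0.        ,   0.        ,   1.        ]]), 'eye': array([ 0.41003659, -0.00471039,  1.08690309]), 'orientation': array([ 0.71136102, -0.69942831,  0.03683561, -0.05838398])}
{'t': 0.1, 'joint_positions': array([ 1.28533375e+00,  9.18035857e-02,  1.23174063e+00, -1.66306721e-05,
        1.81979652e+00, -5.67165961e-02]), 'qd': array([ 0.00167541, -0.00064116, -0.0001617 ,  0.00148181, -0.00115685,
       -0.00069584]), 'effort': array([ 1.95079760e-03, -4.60216463e+01, -4.19217038e+01, -8.86391581e-05,
        1.05832328e-02, -3.72856221e-06]), 'ee_pos': array([0.13600592, 0.58414711, 0.23826596]), 'tool_rot': array([ 1.14125780e-01,  9.93465924e-01, -8.62652081e-04, -1.40867820e-04]), 'ft_force': array([ 0.16641668, -0.41369167,  0.2546828 ]), 'torque': array([0.01704173, 0.01336932, 0.02635051]), 'grip_width': 0.08540329935945692} 0.008
```

View pics/s0.png

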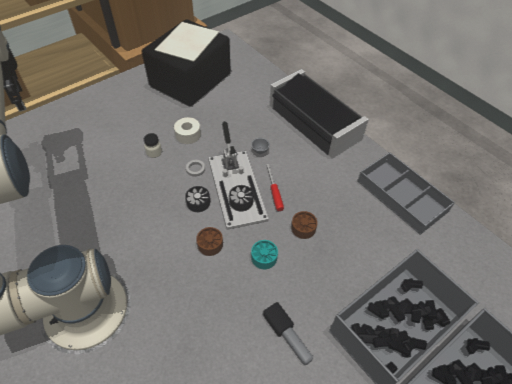

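View pics/t0.png

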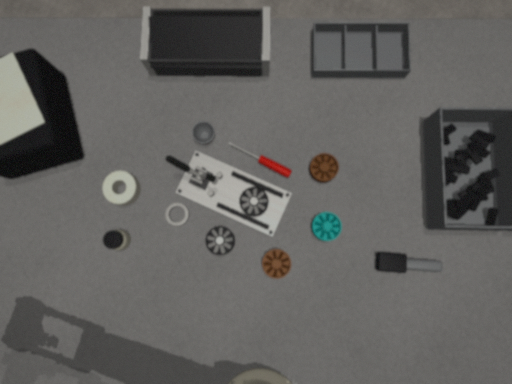

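Candidates: the vent is the black one on the plate between the rails, top (254,201) / side (241,197). Look-alikes are the spare on the bench at top (220,240), browns at (323,167) and (277,263), and turquoise at (326,226). I'll check the choice in a close crop.

```bash
python3 - <<'E'
from h import *
t=cv2.imread('pics/t0.png');s=cv2.imread('pics/s0.png')
cv2.imwrite('pics/t0c.png',cv2.resize(t[140:245,155:300],None,fx=5.5,fy=5.5,interpolation=cv2.INTER_CUBIC))
cv2.imwrite('pics/s0c.png',cv2.resize(s[115:235,180:300],None,fx=5,fy=5,interpolation=cv2.INTER_CUBIC))
E
```

```text
(no output)
```

View pics/t0c.png

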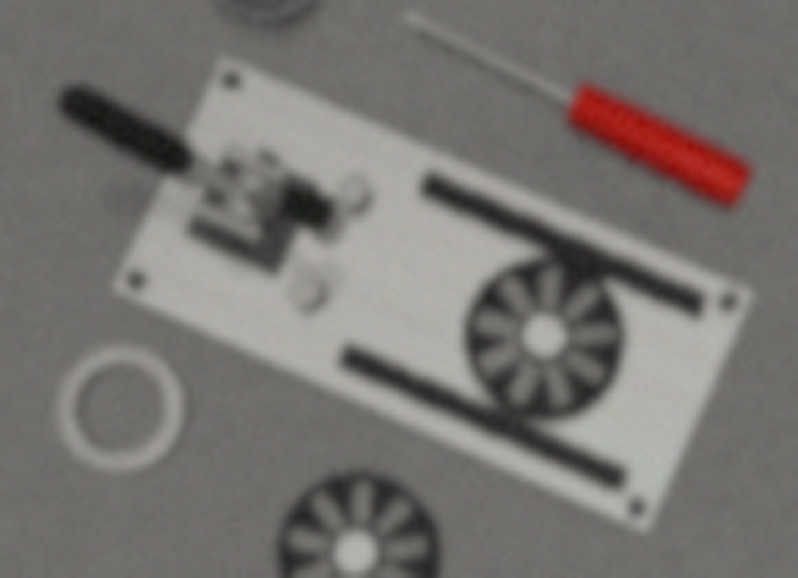

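View pics/s0c.png

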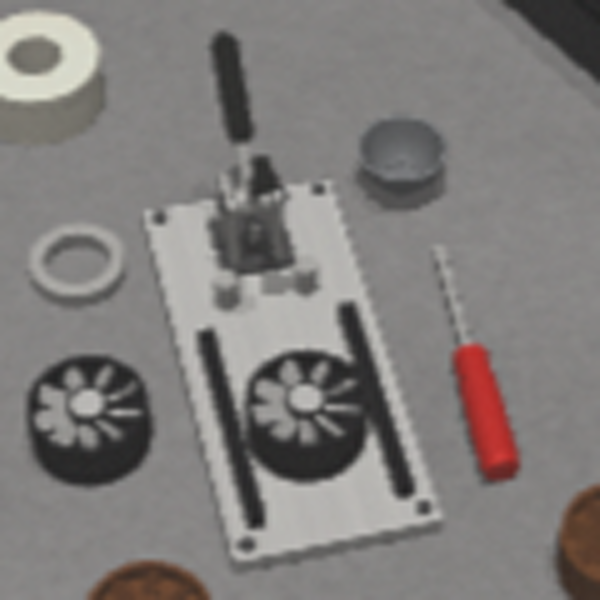

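The crop confirms it: the black ring with metal vanes and a bright hub sits between the two rails on the plate. Next I'll fit the nest pose from the plate corners in both views.

```bash
python3 - <<'E'
from h import *
from scipy.optimize import least_squares
def tt(p):p=np.array(p,float);return (p+.5)/5.5-.5+[155,140]
def ss(p):p=np.array(p,float);return (p+.5)/5-.5+[180,115]
# corners at nest (130,-65),( -160,-65),(-160,65),(130,65), z=15
N=np.array([[130,-65],[-160,-65],[-160,65],[130,65]])/1e3
T=tt([(225,55),(750,292),(648,530),(115,290)])
S=ss([(335,183),(440,515),(238,562),(145,210)])
def W(q,p): c,s=np.cos(q[2]),np.sin(q[2]); return np.array([q[0]+c*p[0]-s*p[1],q[1]+s*p[0]+c*p[1],p[2]])
for name,sets in(('top',[('top',T)]),('side',[('side',S)]),('both',[('top',T),('side',S)])):
    f=lambda q:np.concatenate([proj(n,W(q,[*a,.015]))-b for n,O in sets for a,b in zip(N,O)])
    r=least_squares(f,[.4,.05,1.1]); print(name,r.x,np.round(r.fun,1))
q=r.x
def inv(p): 
    c,s=np.cos(q[2]),np.sin(q[2]);d=p[:2]-q[:2];return np.array([c*d[0]+s*d[1],-s*d[0]+c*d[1]])*1e3
# hub top at z=.051
print('vent nest', inv(ray('top',*tt((544,335)),.051)),inv(ray('side',*ss((307,399)),.051)))
print('pins',[inv(ray('top',*tt(p),.039)) for p in((354,194),(308,290))])
tip=W(q,[.075+.1*np.sin(.8),0,.067+.1*np.cos(.8)])
print('tip',tip,proj('top',tip),tt((72,100)),proj('side',tip),ss((226,42)))
for l in['vent','driver','screw_cup','gauge_ring']:
    for d in spot_in(l,'top')[:3]:
        e=d['extent'];u=(e[0]+e[2]/2)*512;v=(e[1]+e[3]/2)*384;print(l,d['conf'],u,v,inv(ray('top',u,v,.03)))
E
```

```text
top [0.56456812 0.09573775 1.16339137] [-0.4 -0.2  1.3 -0.4  0.1  0.7 -1.  -0.1]
side [0.56214236 0.09418304 1.15594861] [-0.4 -1.3  1.   1.  -0.7  0.1  0.1 -0.1]
both [0.56368793 0.09532242 1.1602187 ] [-0.1 -0.   1.4  0.1  0.1  1.2 -0.8  0.  -0.4 -1.7  1.4  0.3 -0.3 -0.4
  0.1 -0.4]
vent nest [-76.31492951   0.49327943] [-79.61690731   2.53055675]
pins [array([ 36.55709508, -25.05730802]), array([36.77043619, 26.3683113 ])]
tip [0.62225584 0.2298629  0.13667067] [169.13473652 158.45184174] [167.68181818 157.77272727] [225.18829904 123.22718938] [224.8 123. ]
vent 0.83 324.1984 165.1008 [-206.80974297 -165.73152732]
vent 0.66 253.3888 200.71680000000003 [-74.73171578  -0.89650119]
vent 0.6 325.4272 226.65599999999998 [-274.30875573  -16.63573446]
driver 0.76 274.048 165.71519999999998 [ -85.83718195 -109.38598501]
screw_cup 0.79 202.4448 132.192 [ 129.48632794 -114.19510095]
gauge_ring 0.58 230.1952 193.4976 [-10.56492166   7.01707666]
gauge_ring 0.52 176.128 215.61599999999999 [ 95.06810194 119.76922377]
```

```bash
python3 -m jog '[{"rotation":[0,0,0.175],"dp":[0,0,0],"hand":1},{"rotation":[0,0,0.175],"dp":[0,0,0],"hand":1},{"rotation":[0,0,0.175],"dp":[0,0,0],"hand":1},{"rotation":[0,0,0.175],"dp":[0,0,0],"hand":1},{"rotation":[0,0,0.175],"dp":[0,0,0],"hand":1}]'; python3 -m jog '[{"rotation":[0,0,0.175],"dp":[0,0,0],"hand":1},{"rotation":[0,0,0.175],"dp":[0,0,0],"hand":1},{"rotation":[0,0,0.175],"dp":[0,0,0],"hand":1},{"rotation":[0,0,0.175],"dp":[0,0,0],"hand":1},{"rotation":[0,0,0.175],"dp":[0,0,0],"hand":1}]'
cat >> h.py <<'E'
Q=np.array([.5637,.0953,1.1602])
def W(p): c,s=np.cos(Q[2]),np.sin(Q[2]); return np.array([Q[0]+c*p[0]-s*p[1],Q[1]+s*p[0]+c*p[1],p[2]])
def inv(p):
    c,s=np.cos(Q[2]),np.sin(Q[2]);d=np.array(p)[:2]-Q[:2];return np.array([c*d[0]+s*d[1],-s*d[0]+c*d[1]])*1e3
def st(goal=None):
    s=read_state();r=R.from_quat(s['tool_rot']);M=r.as_matrix()
    print('t',s['t'],'pos',s['ee_pos'],'nest',inv(s['ee_pos']),'F',s['ft_force'],'w',s['grip_width'])
    D=R.from_matrix(np.array([[np.cos(Q[2]),np.sin(Q[2]),0],[np.sin(Q[2]),-np.cos(Q[2]),0],[0,0,-1]]))
    print('rotvec to go',(r.inv()*D).as_rotvec(),'j',s['joint_positions'])
    if goal is not None: print('dp',M.T@(W(goal)-s['ee_pos']))
E
python3 -c "
from h import *
st([-.145,0,.15])"
```

```text
t: 0.92
ee_pos: [0.1361, 0.5843, 0.2392]
tool_rot: [0.527, 0.85, -0.0, -0.0]
ft_force: [-0.2, -0.0, 0.8]
grip_width: -0.0002
t: 1.55
ee_pos: [0.1361, 0.5844, 0.2392]
tool_rot: [0.837, 0.547, -0.0, 0.0]
ft_force: [0.2, 0.1, -0.2]
grip_width: 0.0003
t 1.55 pos [0.13606783 0.5843532  0.23917377] nest [277.71253338 587.29724571] F [ 0.1836349   0.13108804 -0.18512454] w 0.00026993164936101147
rotvec to go [ 2.88773483e-05  1.80604511e-04 -3.16846444e-03] j [ 1.28532575e+00  9.11617980e-02  1.23081401e+00 -6.00792211e-06
  1.81979966e+00  1.69908907e+00]
dp [-0.42083347  0.58863104  0.08926692]
```

```bash
for i in 1; do :; done; python3 -m jog '[{"rotation":[0,0,0],"dp":[-0.035,0.049,0],"hand":1},{"rotation":[0,0,0],"dp":[-0.035,0.049,0],"hand":1},{"rotation":[0,0,0],"dp":[-0.035,0.049,0],"hand":1},{"rotation":[0,0,0],"dp":[-0.035,0.049,0],"hand":1},{"rotation":[0,0,0],"dp":[-0.035,0.049,0],"hand":1}]'; python3 -m jog '[{"rotation":[0,0,0],"dp":[-0.035,0.049,0],"hand":1},{"rotation":[0,0,0],"dp":[-0.035,0.049,0],"hand":1},{"rotation":[0,0,0],"dp":[-0.035,0.049,0],"hand":1},{"rotation":[0,0,0],"dp":[-0.035,0.049,0],"hand":1},{"rotation":[0,0,0],"dp":[-0.035,0.049,0],"hand":1}]'; python3 -m jog '[{"rotation":[0,0,0],"dp":[-0.035,0.049,0],"hand":1},{"rotation":[0,0,0],"dp":[-0.035,0.049,0],"hand":1}]'
python3 -c "
from h import *
st([-.145,0,.15])"
```

```text
t: 2.17
ee_pos: [0.2921, 0.3248, 0.2394]
tool_rot: [0.836, 0.549, 0.0, 0.0]
ft_force: [0.8, 0.2, 0.2]
grip_width: 0.0002
t: 2.8
ee_pos: [0.4477, 0.0668, 0.2396]
tool_rot: [0.836, 0.549, 0.001, 0.0]
ft_force: [0.9, 0.5, 1.2]
grip_width: -0.0001
t: 3.05
ee_pos: [0.5099, -0.0364, 0.2395]
tool_rot: [0.836, 0.549, 0.0, 0.0]
ft_force: [0.1, 0.3, -0.3]
grip_width: 0.0001
t 3.05 pos [ 0.50990084 -0.03638468  0.23946478] nest [-142.21370172   -3.23521723] F [ 0.06413651  0.29186969 -0.32493814] w 0.00012130866773892233
rotvec to go [ 0.00061891 -0.00042628  0.00235919] j [-1.37954909e-01 -1.48458693e-01  1.46540438e+00  2.52767837e-04
  1.82393641e+00  2.70345615e-01]
dp [-0.00281673 -0.0032972   0.08946157]
```

```bash
python3 -m jog '[{"rotation":[0,0,0],"dp":[-0.008,-0.003,0.05],"hand":1},{"rotation":[0,0,0],"dp":[0,0,0.05],"hand":1},{"rotation":[0,0,0],"dp":[0,0,0.04],"hand":1},{"rotation":[0,0,0],"dp":[0,0,0],"hand":1}]'
python3 - <<'E'
from h import *
st([-.150,0,.035])
s=snap('side','s1.png')
t=snap('top','t1.png')
c=np.hstack([cv2.resize(s[120:240,180:280],(400,480)),cv2.resize(t[140:260,180:280],(400,480))])
cv2.imwrite('pics/c1.png',c)
E
```

```text
t: 3.55
ee_pos: [0.5009, -0.0404, 0.0955]
tool_rot: [0.836, 0.549, -0.003, -0.003]
ft_force: [0.1, 0.6, 1.1]
grip_width: 0.0001
t 3.55 pos [ 0.50091    -0.0403618   0.09551847] nest [-149.44900726    3.4208368 ] F [0.06668062 0.55094874 1.05153772] w 0.00014550189984111758
rotvec to go [-0.00727467  0.001973    0.00239328] j [-1.48094447e-01 -1.46770186e-01  1.71879315e+00 -2.66733067e-05
  1.57710712e+00  2.60108523e-01]
dp [-0.00044033  0.00385981  0.06049296]
```

View pics/c1.png

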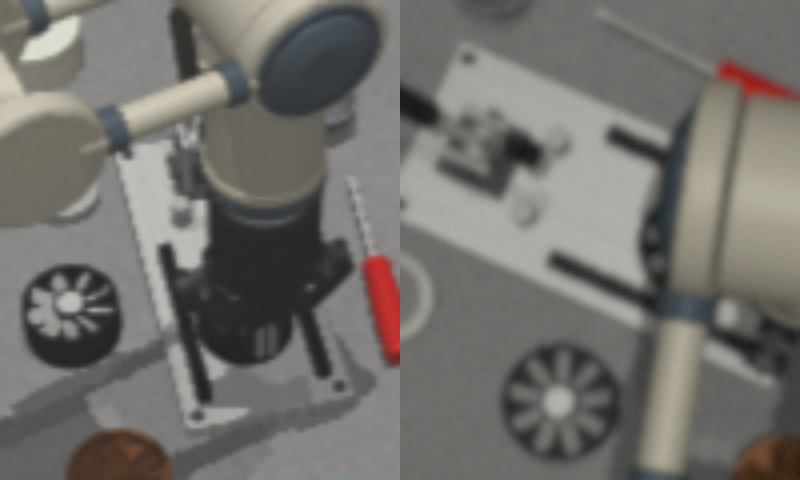

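The gripper is behind the vent and over the plate end, with the vent at side crop (245,330), between the rails. I'll let it settle, correct y and descend.

```bash
python3 -m jog '[{"rotation":[0,0,0],"dp":[0,0.002,0.02],"hand":1},{"rotation":[0,0,0],"dp":[0,0,0],"hand":1},{"rotation":[0,0,0],"dp":[0,0,0],"hand":1}]'
python3 -c "
from h import *
st([-.150,0,.035])"
```

```text
t: 4.03
ee_pos: [0.5053, -0.0414, 0.0797]
tool_rot: [0.836, 0.549, 0.0, 0.0]
ft_force: [0.0, -0.1, 0.6]
grip_width: 0.0004
t 4.025 pos [ 0.50526304 -0.0413622   0.07965185] nest [-148.62871618   -0.96970562] F [ 0.02206248 -0.11247656  0.56837477] w 0.00038178792810278177
rotvec to go [ 0.00034783 -0.00011261  0.00268591] j [-1.48810942e-01 -1.33361643e-01  1.73511384e+00  1.92522530e-05
  1.53947536e+00  2.59098879e-01]
dp [-0.00137368 -0.00098892  0.04465136]
```

```bash
python3 -m jog '[{"rotation":[0,0,0],"dp":[0,-0.001,0.022],"hand":1},{"rotation":[0,0,0],"dp":[0,0,0.022],"hand":1},{"rotation":[0,0,0],"dp":[0,0,0],"hand":1},{"rotation":[0,0,0],"dp":[0.006,0,0],"hand":1},{"rotation":[0,0,0],"dp":[0.006,0,0],"hand":1}]'
python3 -m jog '[{"rotation":[0,0,0],"dp":[0.006,0,0],"hand":1},{"rotation":[0,0,0],"dp":[0.006,0,0],"hand":1},{"rotation":[0,0,0],"dp":[0.006,0,0],"hand":1},{"rotation":[0,0,0],"dp":[0.006,0,0],"hand":1},{"rotation":[0,0,0],"dp":[0.006,0,0],"hand":1}]'
python3 -m jog '[{"rotation":[0,0,0],"dp":[0.006,0,0],"hand":1},{"rotation":[0,0,0],"dp":[0.006,0,0],"hand":1},{"rotation":[0,0,0],"dp":[0.006,0,0],"hand":1},{"rotation":[0,0,0],"dp":[0.006,0,0],"hand":1},{"rotation":[0,0,0],"dp":[0.006,0,0],"hand":1}]'
python3 -c "
from h import *
st([-.049,0,.035])
s=snap('side','s2.png');t=snap('top','t2.png')
c=np.hstack([cv2.resize(s[120:240,180:280],(400,480)),cv2.resize(t[140:260,180:280],(400,480))])
cv2.imwrite('pics/c2.png',c)"
```

```text
t: 4.65
ee_pos: [0.51, -0.0297, 0.0368]
tool_rot: [0.836, 0.549, 0.001, 0.001]
ft_force: [-0.5, 0.3, 0.2]
grip_width: 0.0
t: 5.28
ee_pos: [0.521, -0.0022, 0.0353]
tool_rot: [0.836, 0.549, -0.0, 0.0]
ft_force: [-0.2, -1.6, 0.9]
grip_width: -0.0001
t: 5.9
ee_pos: [0.5329, 0.0255, 0.0353]
tool_rot: [0.836, 0.549, 0.0, -0.0]
ft_force: [-1.3, -2.4, 1.3]
grip_width: -0.0
t 5.9 pos [0.53289285 0.02547547 0.03527816] nest [-76.31778506   0.37565708] F [-1.29731982 -2.40696552  1.30381619] w -6.16110550529209e-06
rotvec to go [-4.76650404e-06 -3.77868593e-05  2.61541263e-03] j [-1.60264630e-02 -2.92289984e-02  1.71744798e+00  3.69836064e-05
  1.45336360e+00  3.91950118e-01]
dp [0.0273167  0.0004471  0.00027919]
```

View pics/c2.png

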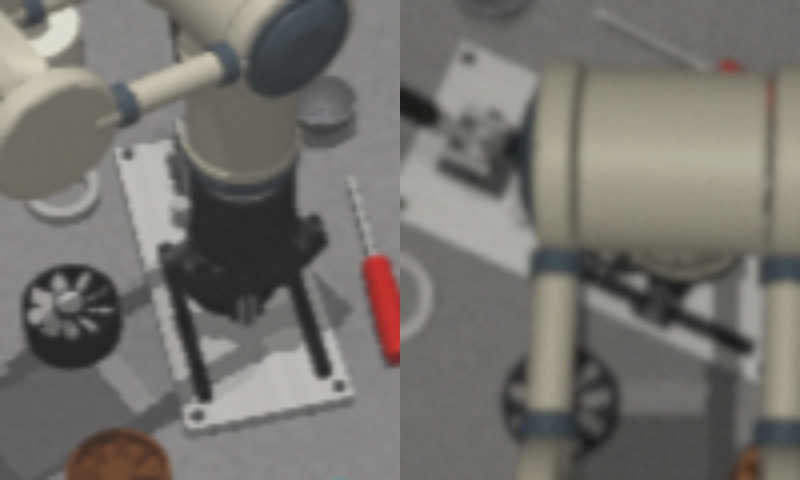

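The vent is hidden under the gripper, and the contact force is about 2.7 N, consistent with it sliding. I'll keep pushing, slower near the pins.

```bash
python3 -m jog '[{"rotation":[0,0,0],"dp":[0.005,0,0],"hand":1},{"rotation":[0,0,0],"dp":[0.005,0,0],"hand":1},{"rotation":[0,0,0],"dp":[0.005,0,0],"hand":1},{"rotation":[0,0,0],"dp":[0.004,0,0],"hand":1},{"rotation":[0,0,0],"dp":[0,0,0],"hand":1}]'
python3 -m jog '[{"rotation":[0,0,0],"dp":[0.002,0,0],"hand":1},{"rotation":[0,0,0],"dp":[0.002,0,0],"hand":1},{"rotation":[0,0,0],"dp":[0,0,0],"hand":1}]'
python3 -c "
from h import *
st([-.049,0,.035])"
```

```text
t: 6.62
ee_pos: [0.5404, 0.0429, 0.0353]
tool_rot: [0.836, 0.549, 0.0, -0.0]
ft_force: [0.8, 1.0, 0.1]
grip_width: 0.0004
t: 7.0
ee_pos: [0.5419, 0.0464, 0.0353]
tool_rot: [0.836, 0.549, 0.0, -0.0]
ft_force: [0.3, 1.1, 0.1]
grip_width: 0.0002
t 7.0 pos [0.54193746 0.04635299 0.03530282] nest [-53.56533048   0.41620481] F [0.255783   1.08367103 0.14276118] w 0.00024673236430146003
rotvec to go [ 4.52285087e-05 -2.50528744e-04  2.65109597e-03] j [ 2.26460787e-02 -1.24115935e-03  1.68970718e+00  2.10044237e-04
  1.45298068e+00  4.30566635e-01]
dp [0.00456414 0.00042829 0.00030399]
```

```bash
for i in 1; do :; done
python3 -m jog '[{"rotation":[0,0,0],"dp":[0.0015,0,0],"hand":1},{"rotation":[0,0,0],"dp":[0.0015,0,0],"hand":1}]'
python3 -m jog '[{"rotation":[0,0,0],"dp":[0.001,0,0],"hand":1},{"rotation":[0,0,0],"dp":[0.001,0,0],"hand":1}]'
python3 -c "
from h import *
st([-.049,0,.035])"
```

```text
t: 7.25
ee_pos: [0.5431, 0.0489, 0.0353]
tool_rot: [0.836, 0.549, -0.0, 0.0]
ft_force: [-0.5, -0.6, 0.0]
grip_width: -0.0
t: 7.5
ee_pos: [0.5439, 0.0508, 0.0353]
tool_rot: [0.836, 0.549, -0.0, 0.0]
ft_force: [-0.3, -0.1, 2.0]
grip_width: 0.0002
t 7.5 pos [0.54389501 0.05079762 0.03533494] nest [-48.70875687   0.39545622] F [-0.29858366 -0.10916217  2.03839276] w 0.00015356770818740638
rotvec to go [8.72028706e-05 8.40517630e-05 2.61971235e-03] j [ 3.09134810e-02  5.14743627e-03  1.68325089e+00 -1.13985591e-04
  1.45315126e+00  4.38903472e-01]
dp [-0.00029225  0.00039466  0.000335  ]
```

```bash
python3 -m jog '[{"rotation":[0,0,0],"dp":[0.001,0,0],"hand":1},{"rotation":[0,0,0],"dp":[0.001,0,0],"hand":1}]'
python3 -m jog '[{"rotation":[0,0,0],"dp":[0.001,0,0],"hand":1},{"rotation":[0,0,0],"dp":[0.001,0,0],"hand":1}]'
python3 -c "
from h import *
st([-.049,0,.035])
s=snap('side','s3.png');t=snap('top','t3.png')
c=np.hstack([cv2.resize(s[120:240,180:280],(400,480)),cv2.resize(t[140:260,150:250],(400,480))])
cv2.imwrite('pics/c3.png',c)"
```

```text
t: 7.75
ee_pos: [0.5446, 0.0509, 0.0354]
tool_rot: [0.836, 0.549, -0.001, 0.001]
ft_force: [-1.8, -9.6, 1.4]
grip_width: 0.0
t: 8.0
ee_pos: [0.5455, 0.051, 0.0355]
tool_rot: [0.836, 0.548, -0.002, 0.003]
ft_force: [-2.0, -15.8, 2.7]
grip_width: -0.0001
t 8.0 pos [0.54546428 0.05097102 0.03554171] nest [-47.92339036  -0.97416424] F [ -2.02872111 -15.82330237   2.6929992 ] w -0.00011950330737314123
rotvec to go [0.00244377 0.00616777 0.000872  ] j [ 0.03509973  0.01001258  1.67799335 -0.00666429  1.45404022  0.44560189]
dp [-0.0010724  -0.00097643  0.00054596]
```

View pics/c3.png

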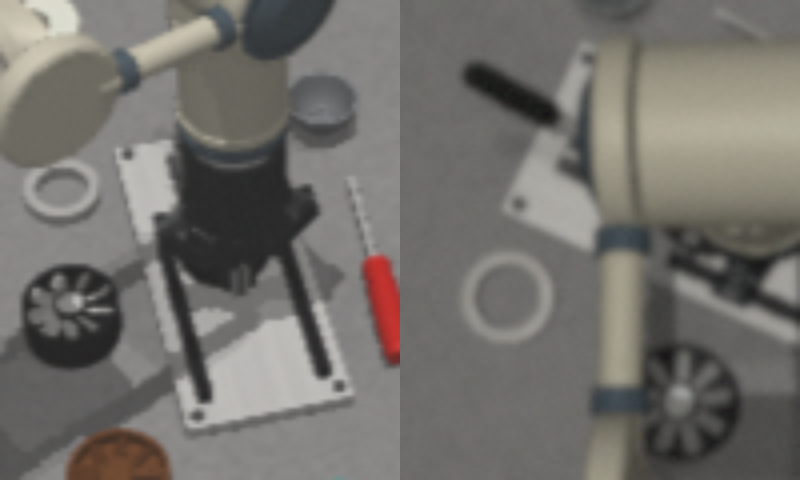

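The force rose to 16 N at TCP nest x ≈ -48, which is where the vent should meet the pins. I'll back off, lift and look.

```bash
python3 -m jog '[{"rotation":[0,0,0],"dp":[-0.004,0,0],"hand":1},{"rotation":[0,0,0],"dp":[-0.01,0,0],"hand":1},{"rotation":[0,0,0],"dp":[-0.03,0,0],"hand":1},{"rotation":[0,0,0],"dp":[-0.03,0,0],"hand":1},{"rotation":[0,0,0],"dp":[-0.02,0,-0.04],"hand":1}]'
python3 -m jog '[{"rotation":[0,0,0],"dp":[0,0,-0.06],"hand":1},{"rotation":[0,0,0],"dp":[0,0,-0.06],"hand":1},{"rotation":[0,0,0],"dp":[0,0.05,-0.03],"hand":1},{"rotation":[0,0,0],"dp":[0,0.06,0],"hand":1},{"rotation":[0,0,0],"dp":[0,0.06,0],"hand":1}]'
python3 -c "
from h import *
st([.2,0,.25])
s=snap('side','s4.png');t=snap('top','t4.png')
c=np.hstack([cv2.resize(s[120:240,180:280],(400,480)),cv2.resize(t[140:260,150:250],(400,480))])
cv2.imwrite('pics/c4.png',c)"
```

```text
t: 8.72
ee_pos: [0.5051, -0.0323, 0.0719]
tool_rot: [0.836, 0.549, -0.003, -0.003]
ft_force: [0.5, 0.1, 1.0]
grip_width: 0.0
t: 9.35
ee_pos: [0.6658, -0.0998, 0.2265]
tool_rot: [0.835, 0.55, 0.001, 0.001]
ft_force: [-0.4, 0.6, 1.5]
grip_width: 0.0
t 9.35 pos [ 0.66583938 -0.09979505  0.22653019] nest [-138.10975905 -171.52324904] F [-0.41540629  0.55557757  1.47585902] w 3.7598943260638724e-06
rotvec to go [ 0.00230309 -0.00127006  0.00342276] j [-1.99670012e-01  2.89901445e-01  1.02967494e+00  7.88279816e-04
  1.81949955e+00  2.07698545e-01]
dp [ 0.33872455 -0.17031091 -0.02343364]
```

View pics/c4.png

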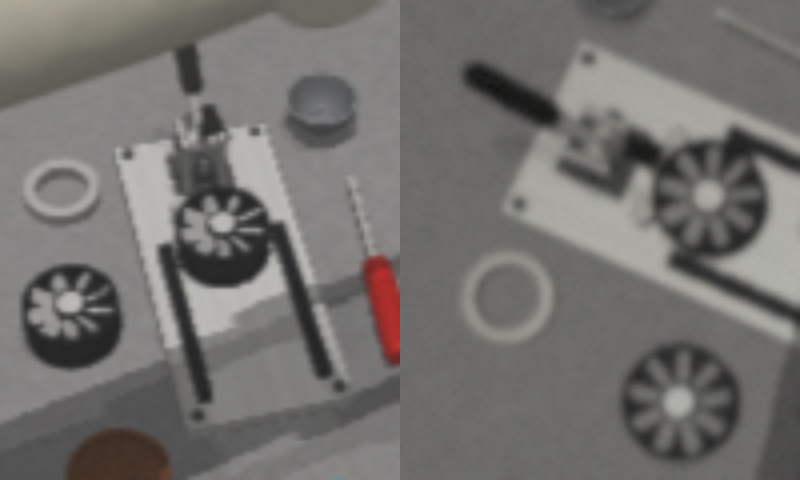

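```bash
python3 -c "
from h import *
print(inv(ray('top',227,188.7,.051)),inv(ray('side',235.5,175.5,.051)))"
python3 -m jog '[{"rotation":[0,0,0],"dp":[0.0535,-0.0285,-0.01],"hand":1},{"rotation":[0,0,0],"dp":[0.0535,-0.0285,-0.01],"hand":1},{"rotation":[0,0,0],"dp":[0.0535,-0.0285,0],"hand":1},{"rotation":[0,0,0],"dp":[0.0535,-0.0285,0],"hand":1},{"rotation":[0,0,0],"dp":[0.0535,-0.0285,0],"hand":1}]'
python3 -m jog '[{"rotation":[0,0,0],"dp":[0.0535,-0.0285,0],"hand":1},{"rotation":[0,0,0],"dp":[0,0,0],"hand":1},{"rotation":[0,0,0],"dp":[0,0,0],"hand":1}]'
python3 -c "
from h import *
st([.182,0,.136])
s=snap('side','s5.png');t=snap('top','t5.png')
c=np.hstack([cv2.resize(s[80:200,180:280],(400,480)),cv2.resize(t[120:240,130:230],(400,480))])
cv2.imwrite('pics/c5.png',c)"
```

```text
[-0.42607227  0.90560033] [-2.92052297  2.16298909]
t: 10.07
ee_pos: [0.6384, 0.2048, 0.2461]
tool_rot: [0.836, 0.549, 0.001, -0.0]
ft_force: [1.1, -0.1, -0.1]
grip_width: -0.0001
t: 10.45
ee_pos: [0.6341, 0.2631, 0.2456]
tool_rot: [0.835, 0.55, 0.0, 0.0]
ft_force: [0.2, 0.1, 0.4]
grip_width: 0.0001
t 10.45 pos [0.63408768 0.26314633 0.24561588] nest [181.9911196    2.45963157] F [0.22136573 0.05150494 0.43378165] w 0.00014965481439855704
rotvec to go [2.48412438e-04 6.85643118e-05 3.51763069e-03] j [ 3.43931543e-01  3.36601473e-01  9.39619452e-01 -2.29755878e-04
  1.86523730e+00  7.50943549e-01]
dp [7.79191843e-06 2.43243084e-03 1.09616485e-01]
```

View pics/c5.png

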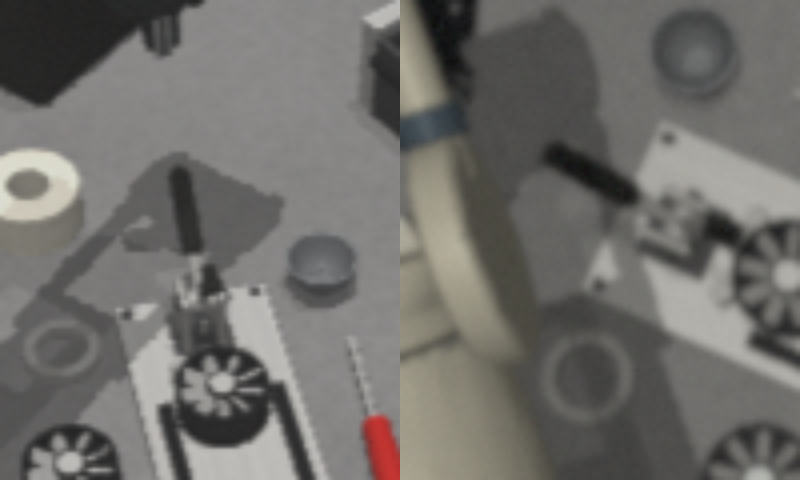

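The vent measures home: top view says (-0.4, 0.9) mm, and both views agree on about 76 mm of travel. The open gripper is behind the lever tip, at side crop (180,175). I'll descend behind it.

```bash
python3 -m jog '[{"rotation":[0,0,0],"dp":[0,0.0025,0.03],"hand":1},{"rotation":[0,0,0],"dp":[0,0,0.04],"hand":1},{"rotation":[0,0,0],"dp":[0,0,0.038],"hand":1},{"rotation":[0,0,0],"dp":[0,0,0],"hand":1},{"rotation":[0,0,0],"dp":[0,0,0],"hand":1}]'
python3 -c "
from h import *
st([.167,0,.136])
s=snap('side','s6.png');t=snap('top','t6.png')
c=np.hstack([cv2.resize(s[80:200,180:280],(400,480)),cv2.resize(t[120:240,130:230],(400,480))])
cv2.imwrite('pics/c6.png',c)"
```

```text
t: 11.18
ee_pos: [0.6377, 0.2614, 0.1395]
tool_rot: [0.836, 0.549, 0.001, 0.0]
ft_force: [0.9, -0.1, 0.4]
grip_width: -0.0003
t 11.175 pos [0.63767294 0.26143467 0.13949858] nest [181.85279997  -1.51085167] F [ 0.92876851 -0.13709545  0.3975134 ] w -0.0002687421789219342
rotvec to go [ 0.00175494 -0.00159981  0.00127493] j [ 3.39740483e-01  3.33371817e-01  1.13111104e+00 -2.50932912e-05
  1.67473522e+00  7.49059249e-01]
dp [-0.01485643 -0.00153591  0.00347215]
```

View pics/c6.png

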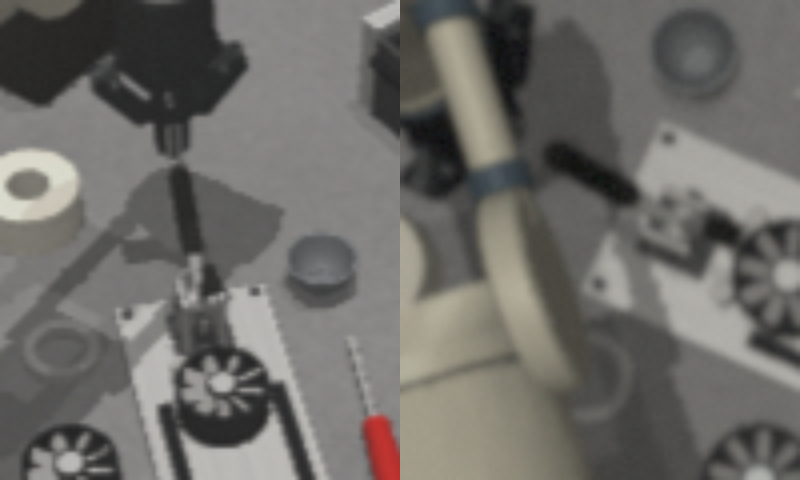

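```bash
python3 -m jog '[{"rotation":[0,0,0],"dp":[-0.004,-0.0015,0.004],"hand":1},{"rotation":[0,0,0],"dp":[-0.006,0,0],"hand":1},{"rotation":[0,0,0],"dp":[-0.006,0,0],"hand":1},{"rotation":[0,0,0],"dp":[-0.006,0,0],"hand":1},{"rotation":[0,0,0],"dp":[-0.006,0,0],"hand":1}]'
python3 -m jog '[{"rotation":[0,0,0],"dp":[-0.006,0,0],"hand":1},{"rotation":[0,0,0],"dp":[0,0,0],"hand":1}]'
python3 -c "
from h import *
st([.115,0,.136])
s=snap('side','s7.png');t=snap('top','t7.png')
c=np.hstack([cv2.resize(s[80:200,180:280],(400,480)),cv2.resize(t[120:240,130:230],(400,480))])
cv2.imwrite('pics/c7.png',c)"
```

```text
t: 11.9
ee_pos: [0.6271, 0.2428, 0.1395]
tool_rot: [0.835, 0.551, 0.009, -0.002]
ft_force: [7.0, 21.3, 16.8]
grip_width: -0.0001
t: 12.15
ee_pos: [0.6233, 0.2335, 0.1369]
tool_rot: [0.835, 0.55, 0.004, 0.0]
ft_force: [3.2, 4.6, 4.7]
grip_width: 0.0001
t 12.15 pos [0.62331664 0.23345721 0.13692216] nest [150.47034294   0.48481643] F [3.23540982 4.55830029 4.68936489] w 0.00011653994591962165
rotvec to go [ 0.00477317 -0.00689669  0.00412253] j [0.30622259 0.2637219  1.21883894 0.0020869  1.65090636 0.71287182]
dp [-0.03547756  0.00033475  0.00067946]
```

View pics/c7.png

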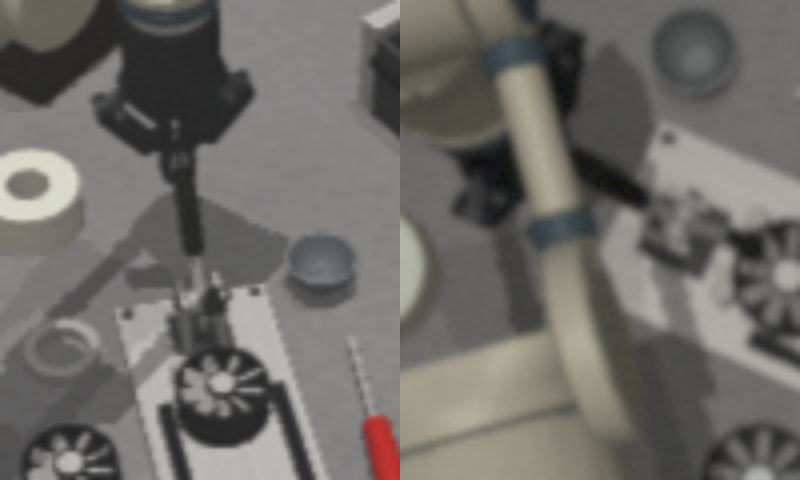

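The lever, at side crop (185,190), is rising with the fingers behind it, at about 7 N. I'll continue.

```bash
python3 -m jog '[{"rotation":[0,0,0],"dp":[-0.004,0,0],"hand":1},{"rotation":[0,0,0],"dp":[-0.004,0,0],"hand":1},{"rotation":[0,0,0],"dp":[-0.004,0,0],"hand":1},{"rotation":[0,0,0],"dp":[-0.004,0,0],"hand":1}]'
python3 -m jog '[{"rotation":[0,0,0],"dp":[-0.004,0,0],"hand":1},{"rotation":[0,0,0],"dp":[-0.004,0,0],"hand":1},{"rotation":[0,0,0],"dp":[-0.004,0,0],"hand":1}]'
python3 -c "
from h import *
st([.115,0,.136])
s=snap('side','s8.png');t=snap('top','t8.png')
c=np.hstack([cv2.resize(s[80:200,180:280],(400,480)),cv2.resize(t[120:240,130:230],(400,480))])
cv2.imwrite('pics/c8.png',c)"
```

```text
t: 12.75
ee_pos: [0.6155, 0.2166, 0.1334]
tool_rot: [0.836, 0.549, 0.0, 0.0]
ft_force: [1.1, 3.0, 2.4]
grip_width: 0.0002
t: 13.12
ee_pos: [0.6105, 0.2052, 0.1325]
tool_rot: [0.836, 0.549, -0.001, -0.0]
ft_force: [-0.3, 0.3, 0.3]
grip_width: 0.0002
t 13.125 pos [0.61045051 0.20520319 0.13252353] nest [119.42911708   1.00378965] F [-0.30192424  0.33547109  0.27154832] w 0.00020821444685624653
rotvec to go [-0.00105169  0.00137477  0.00221852] j [ 2.71675499e-01  2.15327616e-01  1.28258338e+00 -4.06863979e-04
  1.64536433e+00  6.80023332e-01]
dp [-0.0044361   0.0009903  -0.00347143]
```

View pics/c8.png

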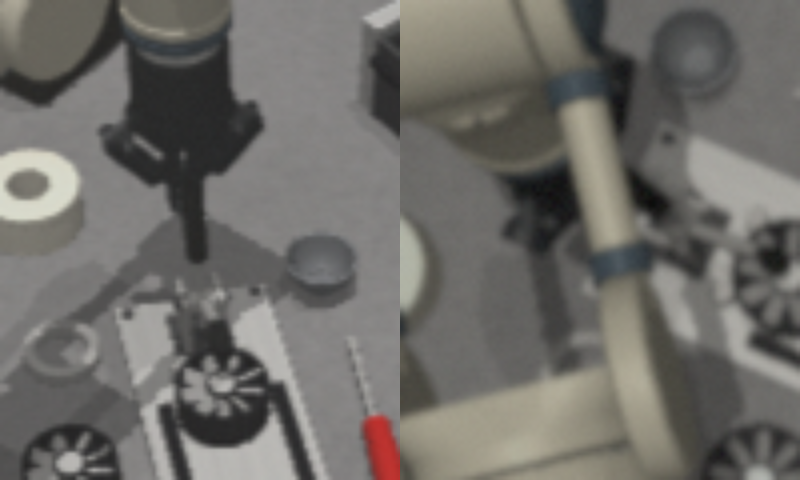

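The force has dropped to nearly 0, so the lever is near centre. It is upright at side crop (193,215). I'll push a little further.

```bash
python3 -m jog '[{"rotation":[0,0,0],"dp":[-0.004,0,0],"hand":1},{"rotation":[0,0,0],"dp":[-0.004,0,0],"hand":1},{"rotation":[0,0,0],"dp":[-0.004,0,0],"hand":1},{"rotation":[0,0,0],"dp":[0,0,0],"hand":1}]'
python3 -c "
from h import *
st([.115,0,.136])
s=snap('side','s9.png');t=snap('top','t9.png')
c=np.hstack([cv2.resize(s[80:200,180:280],(400,480)),cv2.resize(t[120:240,130:230],(400,480))])
cv2.imwrite('pics/c9.png',c)"
```

```text
t: 13.72
ee_pos: [0.6061, 0.1946, 0.1334]
tool_rot: [0.836, 0.549, 0.0, 0.0]
ft_force: [-1.1, -0.9, -0.6]
grip_width: 0.0
t 13.725 pos [0.60609125 0.19459844 0.13339272] nest [107.96577233   0.76777308] F [-1.07988357 -0.89833882 -0.64189939] w 1.1221484884060173e-05
rotvec to go [ 1.18282690e-04 -4.46715332e-05  2.24554080e-03] j [ 2.57257155e-01  1.93426336e-01  1.30587908e+00 -3.81404666e-05
  1.64216666e+00  6.65605219e-01]
dp [ 0.0070326   0.00078388 -0.00260688]
```

View pics/c9.png

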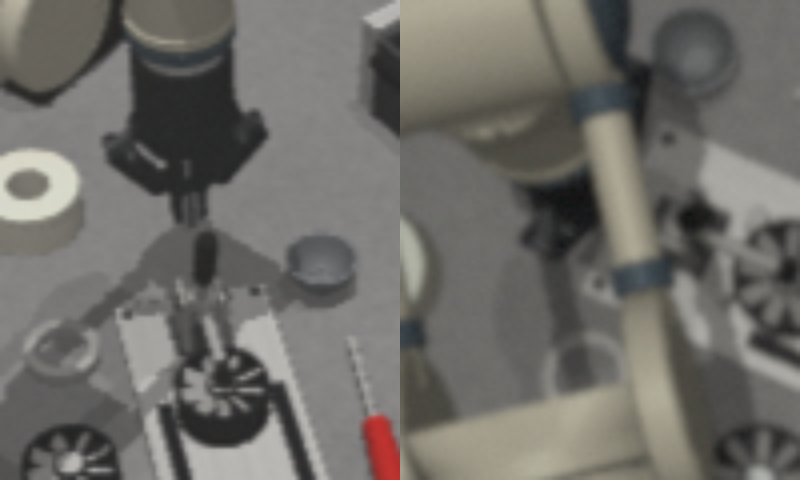

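It snapped over: the arm now lies on the vent and the lever, at side crop (205,258), has left the fingers. I'll retreat along +x, then up, and check.

```bash
python3 -m jog '[{"rotation":[0,0,0],"dp":[0.02,0,0],"hand":1},{"rotation":[0,0,0],"dp":[0.03,0,0],"hand":1},{"rotation":[0,0,0],"dp":[0.02,0,-0.03],"hand":1},{"rotation":[0,0,0],"dp":[0,0,-0.05],"hand":1},{"rotation":[0,0,0],"dp":[0,0,-0.05],"hand":1}]'
python3 -m jog '[{"rotation":[0,0,0],"dp":[0,-0.05,0],"hand":1},{"rotation":[0,0,0],"dp":[0,-0.05,0],"hand":1},{"rotation":[0,0,0],"dp":[0,-0.05,0],"hand":1},{"rotation":[0,0,0],"dp":[0,0,0],"hand":1},{"rotation":[0,0,0],"dp":[0,0,0],"hand":1}]'
python3 -c "
from h import *
st()
s=snap('side','s10.png');t=snap('top','t10.png')
c=np.hstack([cv2.resize(s[100:220,180:280],(400,480)),cv2.resize(t[130:250,150:250],(400,480))])
cv2.imwrite('pics/c10.png',c)
a=1.1
for l in (-.3,-.2,-.1):
  p=W([.075+.1*np.sin(l),0,.067+.1*np.cos(l)]);print(l,(proj('side',p)-[180,100])*4,(proj('top',p)-[150,130])*4)
p=W([0,0,.051]);print((proj('side',p)-[180,100])*4,(proj('top',p)-[150,130])*4)"
```

```text
t: 14.45
ee_pos: [0.6337, 0.2596, 0.2641]
tool_rot: [0.835, 0.55, -0.0, -0.0]
ft_force: [0.1, -0.0, 0.1]
grip_width: -0.0002
t: 15.08
ee_pos: [0.4965, 0.3187, 0.2635]
tool_rot: [0.836, 0.549, 0.0, 0.0]
ft_force: [0.7, -0.2, 0.4]
grip_width: 0.0001
t 15.075 pos [0.49645977 0.31872514 0.26349001] nest [178.01534763 150.83294377] F [ 0.68761245 -0.19669183  0.36627677] w 8.093789494011816e-05
rotvec to go [ 0.00071457 -0.00026665  0.00300108] j [ 5.13296057e-01  6.96814969e-02  1.21032665e+00 -4.26331984e-04
  1.86094041e+00  9.20769201e-01]
-0.3 [207.62558564 158.9972026 ] [220.36066196 173.4558308 ]
-0.2 [204.74107234 147.71167686] [204.85622398 165.97067586]
-0.1 [201.85298389 137.22969839] [189.26941046 158.64722863]
[223.84819313 298.72196564] [307.99741499 233.28234755]
```

View pics/c10.png

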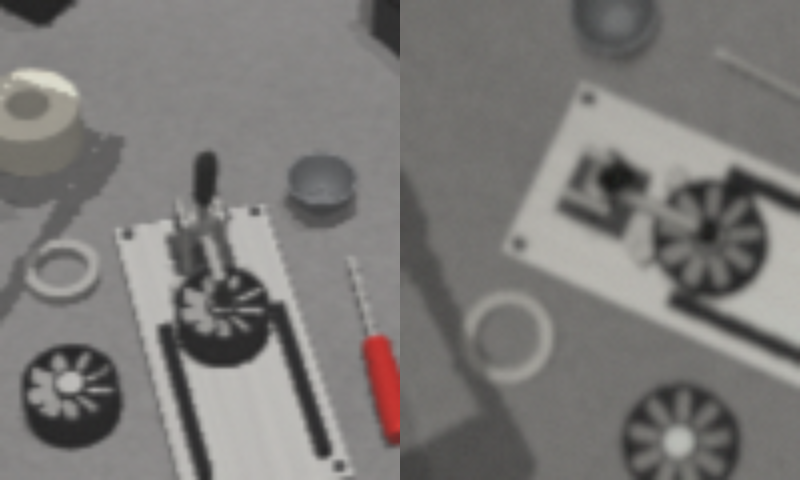

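View pics/t10.png

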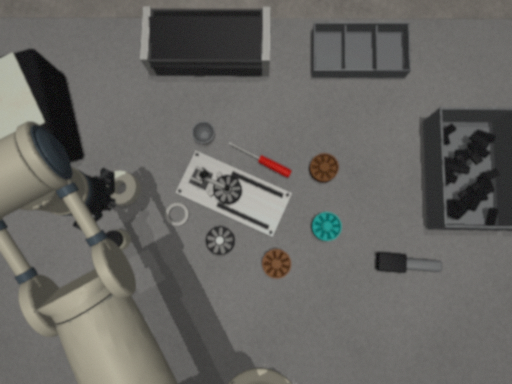

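The clamp is shut: the lever tip at top crop (215,178) matches the -0.3 rad prediction (220,173). The vent centre at top crop (308,236) matches home (308,233). The neighbouring objects haven't moved and the arm is clear, so I'm handing in.

```bash
python3 -c "
from station import *
print(job_done())"
```

```text
the job is handed in; nothing more can be done
None
```

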